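# Charge the pebble feeder

## Robot

A 6-joint arm with a two-finger parallel gripper is mounted at the origin on the work surface; the furniture and walls round the work are solid. World frame = base frame: x ahead of the robot, y to its left, z up, the work surface at z = 0. Lengths are in m, angles in rad, forces in N, time in s.
With the tool pointing down it reaches from about 0.3 to 0.85 m from the base axis. Payload 5.4 kg.
Tool frame: the origin (TCP) lies midway between the tips of the shut fingers; the grasp point (between the pads) lies 19 mm behind it (r.grasp_offset is the distance from the TCP to the grasp point, in m); z points along the fingers, y is the line along which they close (so a half turn about z gives the same grasp; the last joint's range is limited). The gripper opens to 85 mm and grips with 20 to 120 N. Pads are 22 mm wide; open, the fingers measure 114 mm over their backs; the gripper's body (76 mm by 85 mm) begins 54 mm behind the grasp point. The pads swing forward as they close: fully open they stand 13 mm farther back than shut.
Start: joints at [-0.21, 0.158, 1.597, -0, 1.386, -0.21], TCP at [0.575, -0, 0.231] pointing down, gripper open.
Joint ranges: [-2.91, 2.91], [-0.94, 2.29], [0.18, 2.7], [-1.29, 4.43], [0.17, 2.64], [-3, 3]. Speed limits (rad/s): [2.57, 2.57, 3.14, 3.14, 3.14, 3.14].

## Interface

Orientations are given as a unit quaternion [w, x, y, z].
In Python, from workcell import r gives the robot as it stands.
- The arm moves only by the tool jog_arm, never from a script. Its argument "series" is one flat list of numbers, 7 for each row, row after row: the closure, from 0 (fully open) to 1 (shut), then the shift along the tool's x, y, z in m, then the turn, a rotation vector about the tool's x, y, z in rad. In form: [grip, dx, dy, dz, wx, wy, wz, grip, dx, dy, dz, wx, wy, wz, ...]. A call has 1 to 20 rows; each row shifts and turns the commanded pose from where the row before left it, along the tool's axes as they then stand; what a row does not reach is not made up. A row lasts 1/12 s, in which the tool goes at most 41.7 mm and 7.16 degrees, less where a joint would pass 70% of its speed; a pose out of reach is approached as far as the arm can. A call is refused whole if a number of a shift passes 0.0417 or a number of a turn 0.125, either way. A call with a gripper value outside its range is refused whole. The fingers move at their own pace and stop on an object; the grip force is fixed at half the most. Time passes only in rows, so rows that do not move let the fingers close. It gives the time, the measured TCP pose, the force, the opening and the grip force at its end, in the units of the state.
- r.get_state(): the state, without advancing time (a new reading comes with each control period).
- r.read_camera(name): name is "scene" or "side" or "wrist"; returns the picture (384x512x3 uint8, red, green, blue); there is no depth.
- r.camera_params(name): a dict with "K" (3x3 intrinsics, pixels), "R" (3x3) and "t" (3): a world point X has camera coordinates R X + t; the wrist camera has in their place "tool_from_camera" (4x4, takes a point from camera to tool coordinates, whose origin is the TCP and whose axes are the flange's). Camera axes: x right, y down, z forward; pixel columns grow to the right and rows downward; lengths in m; the calibration is good to about 2 mm. A picture is of the moment at which its call begins: read the wrist's pose just before it. camera_params takes no time and is no camera call.
- r.close_job(): hands the job in; it is judged then, once.
The state is a dict: "clock": time; "joint_pos": joint angles; "qvel": joint speeds; "joint_torque": joint torques, N m; "tcp_pos": TCP position; "orientation": TCP orientation; "force": force on the tool from outside, world axes, zero at the start; "torque": the same for the moment, N m; "gripper_width": opening from 0.0 (shut) to 1.0 (fully open); "grasp_force": force on a finger pad.
Only numpy, scipy, OpenCV 4.12 (cv2) and the standard library are available. Lean on these libraries where they do the work, as an engineer would, in place of code of your own. Each camera call takes 0.05 s, during which the arm holds its last target. There are 200 camera calls.

## Task

Get the feeder ready for the next polishing batch: push its gate lever all the way down so that the outlet is shut, then take the pan of stones by its wooden grip and tip all four stones into the feeder's hopper so that they stay in it. Stand the empty pan back upright on the bench, and leave the things around it where they are.

Things in the scene. Friction and masses are not known exactly. Their poses are not given: they have to be found in the camera images.
- feeder: Fixed bench feeder: inclined sheet-steel hopper, open at the top, on a grey stand. Origin on the bench under it; x axis from the outlet (front, -x) to the back, z up. The open top is, inside, x -75 to +100, y -85 to +85 mm; rim z = 205 to 210 mm. The floor slopes at 34 degrees from z 185 at x +78 to z 78 at the gate, x -81. Outside x -115 to +108, y -98 to +98 mm, lever knob to y +128.
- feeder_mouth (a point): Centre of the feeder's open mouth, at rim height: (13, 0, 205) mm in the feeder's frame. The feeder's back is towards the robot's left, its outlet towards the right, its lever side towards the robot; the room's wall, with a rail of hanging tools, rises at the far edge of the bench, about 0.69 m in front of the robot's axis.
- gate (a joint): Arc gate at the feeder's low front end and its side lever, turning on a level pin along the feeder's y at x -30, z 135 mm. 0 = shut: lever level, pointing to the feeder's -x, against its stop. Grows as lever and gate swing up, to 0.75 rad fully open. Stiff, stays where left; about 3 N at the knob moves it. Open, it lets stones out into the fixed blue tub below (56 mm high, x -118 to -222).
- gate_lever_knob (a point): Centre of the black knob (24 mm diameter, 28 mm long along the feeder's y) at the end of the gate lever, 115 mm from the pin, at y = +113 mm (the feeder's left). At gate angle q it is at x = -30 - 115 cos q, z = 135 + 115 sin q mm in the feeder's frame.
- pan: Loose open aluminium pan with the stones in it, 0.26 kg empty. Origin at the centre of its underside. Floor x -60 to +77, y -64 to +64 mm, 3 mm thick; back and side walls 58 mm high. At the front (-x) there is no wall but a pouring lip that rises at 32 degrees from the floor's edge (x -60) to x -110, z 33 mm.
- pan_handle (a point): Centre of the pan's wooden grip: straight bar along the pan's y above its middle, at (0, 0, 88) mm in the pan's frame, 14 mm thick (x), 24 mm high (z), 128 mm long between dark steel uprights. The stones' tops lie below z = 55 mm of the pan; the bar's underside is at 76 mm.
- spray_bottle: Bystander: spray bottle, 60 x 126 mm, 258 mm tall, origin under its centre.
- mallet: Bystander: turned wooden mallet standing on its head, 92 mm diameter up to 113 mm, handle 30 mm diameter up to 228 mm; origin under its centre.
- mug: Bystander: mug, 82 x 117 mm with its handle, 91 mm tall; origin under its centre.
- wax_tin: Bystander: round tin, 78 mm diameter, 77 mm tall; origin under its centre.
- stone0: Stone, grey-green, 45 x 55 x 35 mm, 0.12 kg, lying in the pan at the start. Origin at the centre of its underside as it first lies.
- stone1: Stone, black, 35 x 52 x 34 mm, 0.09 kg, lying in the pan at the start. Origin at the centre of its underside as it first lies.
- stone2: Stone, black, pointed, 42 x 52 x 46 mm, 0.09 kg, lying in the pan at the start. Origin at the centre of its underside as it first lies.
- stone3: Stone, white, 40 x 60 x 32 mm, 0.11 kg, lying in the pan at the start. Origin at the centre of its underside as it first lies.
There are look-alikes about, which are no part of the job. Leave any blue look-alike of the stone0 alone.

How it is judged:
On the way, in this order (a step that is already met when the one before it is completed fails the run):
1. the gate is shut while the pan still stands on the bench (value of joint gate below 0.06 rad and height (world z) of pan below 0.01 m), for 0.2 s.
2. the pan is tipped over the hopper (angle between pan's own z axis and vertical above 0.5 rad and horizontal distance between pan_handle and feeder_mouth below 0.2 m and height (world z) of pan_handle above 0.2 m).
3. all four stones are in the hopper (x of stone0 in the frame of feeder between -0.108 and 0.105 m and y of stone0 in the frame of feeder between -0.09 and 0.09 m and z of stone0 in the frame of feeder between 0.06 and 0.215 m and x of stone1 in the frame of feeder between -0.108 and 0.105 m and y of stone1 in the frame of feeder between -0.09 and 0.09 m and z of stone1 in the frame of feeder between 0.06 and 0.215 m and x of stone2 in the frame of feeder between -0.108 and 0.105 m and y of stone2 in the frame of feeder between -0.09 and 0.09 m and z of stone2 in the frame of feeder between 0.06 and 0.215 m and x of stone3 in the frame of feeder between -0.108 and 0.105 m and y of stone3 in the frame of feeder between -0.09 and 0.09 m and z of stone3 in the frame of feeder between 0.06 and 0.215 m), for 0.2 s.
At the end, for the whole second after the job is handed in: The gate is shut (within 0.06 rad of its stop), all four stones lie at rest inside the feeder's hopper behind the gate, and the pan stands upright (within 0.1 rad) and still, flat on the bench beside the feeder (all of step 1 and all of step 3 and linear speed of each of stone0, stone1, stone2, stone3 below 0.03 m/s and angle between pan's own z axis and vertical below 0.1 rad and linear speed of pan below 0.02 m/s and horizontal distance between pan and feeder above 0.13 m); the robot touches nothing.
It fails at once if a bystander on the bench is moved by more than 3 cm or knocked over (distance of any of spray_bottle, mallet, mug, wax_tin from where it was at the start of the episode above 0.03 m or angle between any of spray_bottle, mallet, mug, wax_tin's own z axis and vertical above 0.5 rad).
It also fails if it takes over 72 s, if anything falls off the work surface, if the arm or the gripper's body presses on something with over 40 N, if the wrist force passes 120 N, or if a joint passes its speed limit or range.

## Working session

There is one attempt and no reset: what is moved stays moved. The work goes in short steps, Python scripts to look and compute and a tool call to move; the robot and the scene stay as the last step left them, time stands still between calls to the robot, and variables do not carry over. Pictures are saved under pics/ and viewed, at most 10 in all, crops included, and the job is handed in when it is done.

Besides the shell and the picture viewer there is one more tool, called after ">>>" as name(argument=value, ...) on one line, values as JSON. jog_arm: Moves the arm, as the interface text tells. Its arguments: {"type":"object","properties":{"series":{"type":"array","items":{"type":"number"}}},"required":["series"]}

```bash
ls; mkdir -p pics; python3 - <<'E'
from workcell import r
import cv2,numpy as np
s=r.get_state();print(s)
for n in("scene","side"):
    p=r.camera_params(n);print(n,p)
    cv2.imwrite(f"pics/{n}0.png",cv2.resize(r.read_camera(n)[:,:,::-1],(800,600),interpolation=cv2.INTER_CUBIC))
print(r.camera_params("wrist"))
E
```

```text
pics
{'clock': 0.0, 'joint_pos': array([-2.10111503e-01,  1.59045604e-01,  1.59828126e+00,  4.29774252e-07,
        1.38622647e+00, -2.10091884e-01]), 'qvel': array([ 1.01795256e-03, -6.27217012e-04,  2.36012847e-04,  7.31818066e-05,
        1.16794158e-03, -8.60207067e-04]), 'joint_torque': array([ 1.96016467e-04, -3.96006632e+01, -3.31426942e+01, -2.07608541e-04,
        8.36965773e-03, -3.09808388e-05]), 'tcp_pos': array([5.74371682e-01, 1.06368535e-04, 2.30294303e-01]), 'orientation': array([-8.22650811e-04,  7.07113406e-01,  7.07099477e-01, -5.33209818e-04]), 'force': array([ 1.09844891, -0.67178014, -0.42461836]), 'torque': array([0.00896069, 0.02041982, 0.02500138]), 'grasp_force': 0.0, 'gripper_width': 0.9979271257141167}
scene {'K': array([[372.39230837,   0.        , 250.75135822],
       [  0.        , 372.39230837, 189.3685204 ],
       [  0.        ,   0.        ,   1.        ]]), 'R': array([[ 0.61389269, -0.78922989,  0.01587285],
       [-0.52545978, -0.42356276, -0.73789336],
       [ 0.58909064,  0.4446468 , -0.67473065]]), 't': array([-0.4875236 ,  0.20815574,  0.9
[... 200 characters left out ...]
9, -0.569042  ,  0.00973852],
       [-0.24808049,  0.34296468, -0.90599741],
       [ 0.51221061, -0.74737302, -0.4231712 ]]), 't': array([0.21385745, 0.32646608, 0.69952408])}
{'K': array([[312.63728205,   0.        , 255.25080239],
       [  0.        , 312.63728205, 189.53743875],
       [  0.        ,   0.        ,   1.        ]]), 'tool_from_camera': array([[-1.14540908e-04, -9.58372196e-01, -2.85521840e-01,
         7.22880207e-02],
       [ 9.99999946e-01, -1.97657431e-04,  2.62286360e-04,
         1.86378729e-05],
       [-3.07803469e-04, -2.85521795e-01,  9.58372167e-01,
        -1.42366343e-01],
       [ 0.00000000e+00,  0.00000000e+00,  0.00000000e+00,
         1.00000000e+00]])}
```

View pics/scene0.png

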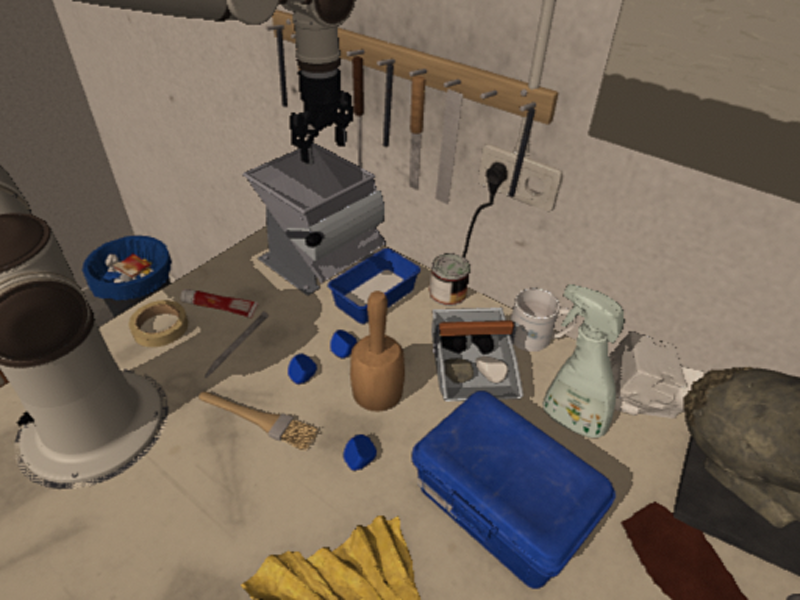

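View pics/side0.png

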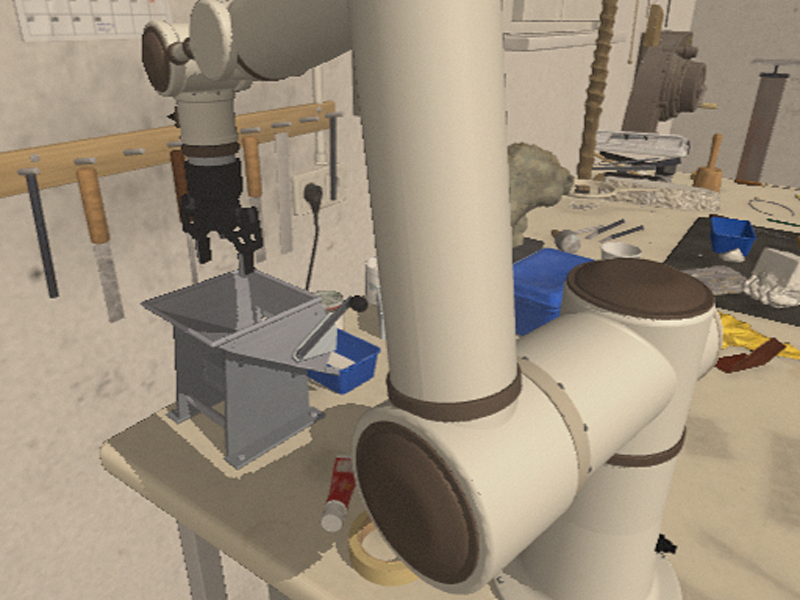

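The scene view shows the feeder at the wall at about (315,200), with the knob at (315,239). The pan is at (477,350) with its grip from (441,326) to (512,327). The mallet, mug, spray bottle and wax tin surround it. The side view shows the feeder with its raised lever, knob at (360,303). The pan is hidden there. I'll enlarge both.

```bash
python3 - <<'E'
from workcell import r
import cv2,numpy as np
a=r.read_camera("scene")[:,:,::-1];b=r.read_camera("side")[:,:,::-1]
cv2.imwrite("pics/pan1.png",cv2.resize(a[180:265,265:365],(700,595),interpolation=cv2.INTER_CUBIC))
c=np.zeros((400,800,3),np.uint8)
c[:368,:400]=cv2.resize(a[85:200,150:275],(400,368),interpolation=cv2.INTER_CUBIC)
c[:324,400:796]=cv2.resize(b[170:305,85:250],(396,324),interpolation=cv2.INTER_CUBIC)
cv2.imwrite("pics/feed1.png",c)
E
```

```text
(no output)
```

View pics/pan1.png

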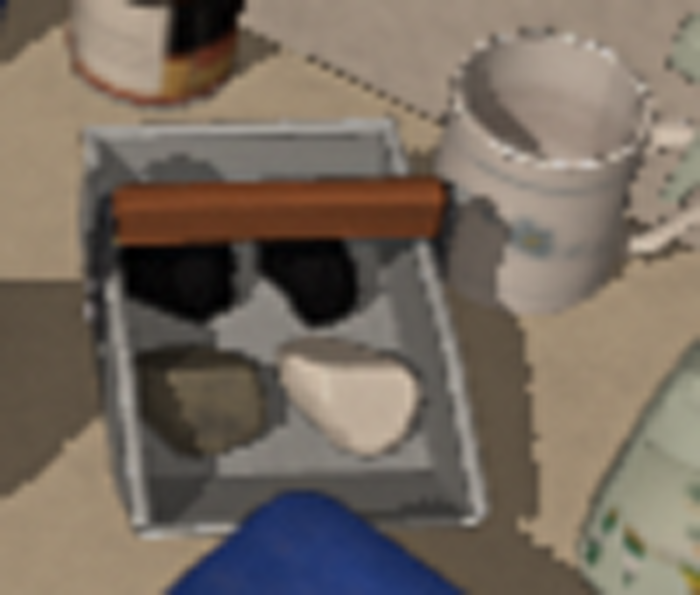

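View pics/feed1.png

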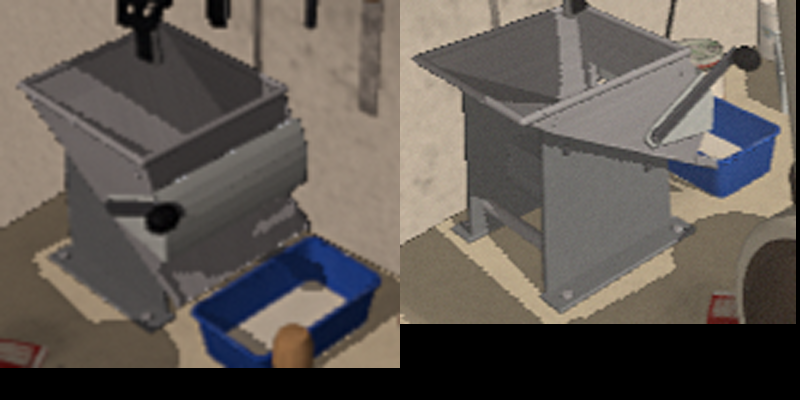

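```bash
cat > h.py <<'E'
from workcell import r
import numpy as np, cv2
from scipy.optimize import least_squares
from scipy.spatial.transform import Rotation as Ro
def quat(q): return Ro.from_quat([q[1],q[2],q[3],q[0]])
def cam(n,s=None):
    p=r.camera_params(n)
    if n!="wrist": return p["K"],p["R"],p["t"]
    T=np.eye(4);T[:3,:3]=quat(s["orientation"]).as_matrix();T[:3,3]=s["tcp_pos"]
    W=np.linalg.inv(T@p["tool_from_camera"]);return p["K"],W[:3,:3],W[:3,3]
def proj(c,X):
    K,R,t=c;p=(K@(R@np.atleast_2d(X).T+t[:,None])).T;return p[:,:2]/p[:,2:]
def tri(cs,uv):
    return least_squares(lambda X:np.concatenate([proj(c,X)[0]-u for c,u in zip(cs,uv)]),[.5,0,.1])
def tf(p,X):
    c,s=np.cos(p[2]),np.sin(p[2]);X=np.asarray(X,float)
    return X@np.array([[c,s,0],[-s,c,0],[0,0,1]])+[p[0],p[1],0]
E
python3 - <<'E'
from h import *
S=cam("scene");D=cam("side")
n=lambda l,k,ox,oy:np.array([[ox+(a+.5)/k-.5,oy+(b+.5)/k-.5] for a,b in l])
print("campos",-S[1].T@S[2],-D[1].T@D[2])
# pan
uv=n([(115,213),(445,208),(85,130),(393,122),(140,530),(482,520)],7,265,180)
g=[(0,64,88),(0,-64,88)]
for name,far,near in(("lip near",(77,64,58),(-110,64,33)),("lip far",(-110,64,33),(77,64,58))):
  for sg in(1,-1):
    m=np.array([(0,sg*64,88),(0,-sg*64,88)]+[(far[0],sg*64,far[2]),(far[0],-sg*64,far[2]),(near[0],sg*64,near[2]),(near[0],-sg*64,near[2])])/1e3
    best=min((least_squares(lambda p:(proj(S,tf(p,m))-uv).ravel(),[.5,-.3,y]) for y in(0,1.5,3,-1.5)),key=lambda f:f.cost)
    print(name,sg,best.x.round(3),best.cost.round(1),best.fun.round(1))
# feeder
a=n([(20,83),(150,163),(287,90),(163,217)],3.2,150,85)
b=n([(415-400,58),(527-400,122),(690-400,45),(572-400,8),(745-400,58)],2.4,85,170)
C=lambda sx,sy:(.105 if sx>0 else -.08,sy*.09,.207)
def kn(q):return(-.03-.115*np.cos(q),.113,.135+.115*np.sin(q))
def f(p):
    A=tf(p,[C(1,1),C(-1,1),C(-1,-1),kn(p[3])]);B=tf(p,[C(1,-1),C(1,1),C(-1,1),C(-1,-1),kn(p[3])])
    return np.r_[(proj(S,A)-a).ravel(),(proj(D,B)-b).ravel()]
F=least_squares(f,[.6,.1,1.57,.5]);print("feeder",F.x.round(3),F.cost.round(1),F.fun.round(1))
print("knob tri",tri([S,D],[a[3],b[4]]).x,"model",tf(F.x,[kn(F.x[3])]))
print("mouth",tf(F.x,[(.013,0,.205)]))
print("nearfront tri",tri([S,D],[a[1],b[2]]).x,"nearback",tri([S,D],[a[0],b[1]]).x)
# bystanders rough on plane
def ray(c,u,z):
    K,R,t=c;d=R.T@np.linalg.inv(K)@[*u,1];o=-R.T@t;return o+d*(z-o[2])/d[2]
for nm,u,z in(("mallet tip",(377,297),.228),("mallet base",(378,400),0.01),("tin top",(450,265),.077),("mug top",(537,303),.091),("spray top",(590,292),.25),("bluebox L",(415,460),.05),("bluebox top",(483,395),.08),("bench farR",(700,370),0)):
    print(nm,ray(S,np.array(u)/1.5625,z).round(3))
E
```

```text
campos [-0.1506924  -0.718805    0.80200961] [-0.10146933  0.53253296  0.58971321]
lip near 1 [ 0.501 -0.41   0.717] 0.4 [-0.1  0.  -0.2 -0.7  0.3  0.1  0.1  0.  -0.2  0.4  0.1  0.1]
lip near -1 [ 0.495 -0.411 -3.291] 4784.2 [  5.  -11.5  -5.6  14.4 -10.7  21.6 -18.9  49.9  24.6 -60.7  10.4 -36.6]
lip far 1 [ 0.514 -0.418 -0.57 ] 5930.8 [ 18.6 -17.4  -7.5  15.3 -14.2  17.  -40.8  51.9  37.9 -60.8  11.2 -28.5]
lip far -1 [ 0.482 -0.425  3.837] 131.8 [ 0.5  6.2  1.5  6.2 -0.1  3.8 -1.1  4.4 -1.  -8.9  0.1 -8.3]
feeder [0.543 0.004 1.482 0.465] 10.4 [-1.1  0.9 -1.8 -0.   0.2 -1.1  1.   0.4 -0.9 -0.2 -0.1 -0.8 -0.1  1.1
  0.8 -3.   0.  -1. ]
knob tri [ 0.41732564 -0.11500774  0.18623141] model [[ 0.41885137 -0.11795533  0.18661165]]
mouth [[0.54438192 0.01717186 0.205     ]]
nearfront tri [ 0.44965307 -0.07152424  0.2073084 ] nearback [0.46491572 0.11607298 0.20563192]
mallet tip [ 0.335 -0.325  0.228]
mallet base [ 0.321 -0.338  0.01 ]
tin top [ 0.625 -0.275  0.077]
mug top [ 0.619 -0.465  0.091]
spray top [ 0.515 -0.57   0.25 ]
bluebox L [ 0.246 -0.468  0.05 ]
bluebox top [ 0.388 -0.494  0.08 ]
bench farR [ 0.743 -0.748  0.   ]
```

The pan fit is clean (residuals up to 0.7 px). It stands at (0.501, -0.410) with yaw 0.717, lip towards the robot. The feeder is at (0.543, 0.004), yaw 1.482, gate about 0.47 rad. The triangulated rim height is 0.206–0.207 m against the stated 205–210 mm, which agrees. I'll go above the knob first.

>>> jog_arm(series=[1,0,0,-0.03,0,0,0,1,-0.02,-0.027,0,0,0,0,1,-0.02,-0.027,0,0,0,0,1,-0.02,-0.027,0,0,0,0,1,-0.02,-0.027,0,0,0,0,1,-0.02,-0.027,0,0,0,0,1,-0.018,-0.024,0,0,0,0,1,0,0,0.02,0,0,0,1,0,0,0.02,0,0,0,1,0,0,0.01,0,0,0,1,0,0,0,0,0,0])

```text
clock: 1.12
tcp_pos: [0.4144, -0.1171, 0.2087]
orientation: [-0.003, 0.707, 0.707, -0.001]
force: [-0.4, 1.3, 0.1]
gripper_width: 0.003
grasp_force: 0.0
```

>>> jog_arm(series=[1,-0.001,0,0.008,0,0,0,1,-0.002,0,0.006,0,0,0,1,-0.002,0,0.006,0,0,0,1,-0.002,0,0.006,0,0,0,1,-0.002,0,0.006,0,0,0,1,-0.002,0,0.006,0,0,0,1,-0.001,0,0.006,0,0,0,1,-0.001,0,0.006,0,0,0,1,0,0,0.005,0,0,0,1,0,0,0.004,0,0,0,1,0,0,0.002,0,0,0,1,0,0,0,0,0,0])

```text
clock: 2.12
tcp_pos: [0.4155, -0.1304, 0.1495]
orientation: [-0.001, 0.707, 0.707, 0.0]
force: [-0.0, -0.4, 0.0]
gripper_width: 0.002
grasp_force: 0.0
```

>>> jog_arm(series=[1,0,0,0.003,0,0,0,1,0,0,0.003,0,0,0,1,0,0,0,0,0,0])

```text
clock: 2.37
tcp_pos: [0.4161, -0.1309, 0.1464]
orientation: [-0.0, 0.707, 0.707, -0.0]
force: [-7.0, 3.3, 16.9]
gripper_width: -0.004
grasp_force: 8.5
```

```bash
python3 - <<'E'
from h import *
print(r.get_state()["joint_pos"].round(3))
a=r.read_camera("scene")[:,:,::-1];b=r.read_camera("side")[:,:,::-1]
c=np.zeros((400,800,3),np.uint8)
c[:368,:400]=cv2.resize(a[85:200,150:275],(400,368),interpolation=cv2.INTER_CUBIC)
c[:324,400:796]=cv2.resize(b[170:305,85:250],(396,324),interpolation=cv2.INTER_CUBIC)
cv2.imwrite("pics/feed2.png",c)
E
```

```text
[-0.583 -0.127  2.06  -0.     1.209 -0.584]
```

View pics/feed2.png

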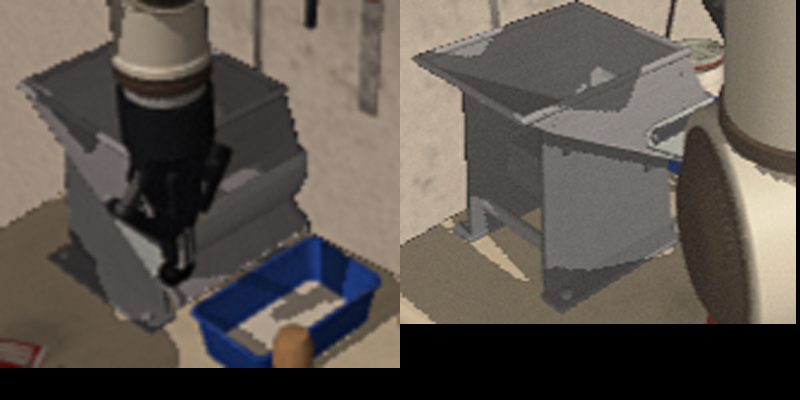

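The lever is pushed against its stop: the tip is at 0.146 m, as predicted, with 17 N. Next is the view over the pan.

>>> jog_arm(series=[1,0,0,-0.02,0,0,0,1,0,0,-0.02,0,0,-0.12,1,0,0,-0.02,0,0,-0.12,1,0,0,-0.02,0,0,-0.12,0,0,0,-0.02,0,0,-0.12,0,0,0,-0.02,0,0,-0.12,0,0,0,0,0,0,-0.117,0,-0.027,-0.012,0,0,0,0,0,-0.027,-0.012,0,0,0,0,0,-0.027,-0.012,0,0,0,0,0,-0.027,-0.012,0,0,0,0,0,-0.027,-0.012,0,0,0,0,0,-0.027,-0.012,0,0,0,0,0,-0.027,-0.012,0,0,0,0,0,-0.027,-0.012,0,0,0,0,0,-0.027,-0.012,0,0,0,0,0,-0.023,-0.011,0,0,0,0,0,0,0,0,0,0,0])

```text
clock: 3.97
tcp_pos: [0.5009, -0.4133, 0.2626]
orientation: [-0.0, 0.415, 0.91, -0.0]
force: [1.0, -0.6, -0.9]
gripper_width: 0.997
grasp_force: 0.0
```

```bash
python3 - <<'E'
from h import *
s=r.get_state();print(s["joint_pos"].round(3),s["tcp_pos"],s["orientation"])
w=r.read_camera("wrist")[:,:,::-1];a=r.read_camera("scene")
cv2.imwrite("pics/w3.png",cv2.resize(w,(800,600),interpolation=cv2.INTER_CUBIC))
h=tf([.501,-.41,.717],[(0,.064,.088),(0,-.064,.088)])
print(proj(cam("wrist",s),h)*1.5625)
E
```

```text
[-8.750e-01  3.320e-01  1.329e+00 -1.000e-03  1.480e+00 -1.589e+00] [ 0.50094913 -0.41330054  0.26255431] [-3.13585226e-04  4.15311939e-01  9.09678985e-01 -1.95627337e-04]
[[402.51223235 160.495388  ]
 [402.64724819 350.2358849 ]]
```

View pics/w3.png

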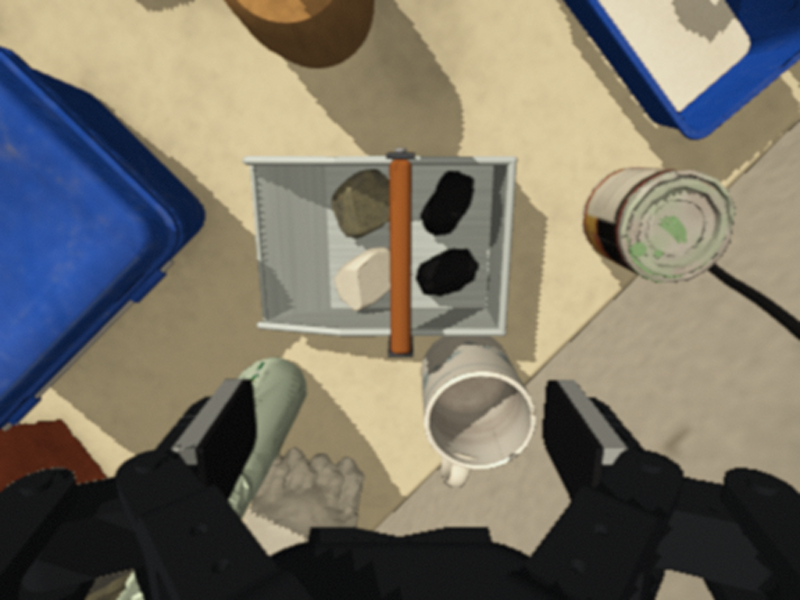

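The wrist view shows the bar from (401,160) to (401,347), where I predicted (402,160) to (403,350). That confirms its place and height to within about 2–4 mm, and it lies centred between the fingers. Descend and grip.

>>> jog_arm(series=[0,0.002,0,0.03,0,0,0,0,0,0,0.03,0,0,0,0,0,0,0.03,0,0,0,0,0,0,0.03,0,0,0,0,0,0,0.03,0,0,0,0,0,0,0.024,0,0,0,0,0,0,0.014,0,0,0,0,0,0,0.005,0,0,0,0,0,0,0,0,0,0,1,0,0,0,0,0,0,1,0,0,0,0,0,0,1,0,0,0,0,0,0,1,0,0,0,0,0,0,1,0,0,0,0,0,0,1,0,0,0,0,0,0,1,0,0,0,0,0,0,1,0,0,0,0,0,0])

```text
clock: 5.48
tcp_pos: [0.4997, -0.4091, 0.0721]
orientation: [0.0, 0.414, 0.91, -0.001]
force: [-3.3, -2.3, 5.1]
gripper_width: 0.152
grasp_force: 59.9
```

>>> jog_arm(series=[1,0,0,-0.005,0,0,0,1,0,0,-0.01,0,0,0,1,0,0,-0.015,0,0,0,1,0,0,-0.02,0,0,0,1,0,0,-0.02,0,0,0,1,0,0,-0.02,0,0,0,1,0,0,-0.02,0,0,0,1,0,0,-0.02,0,0,0,1,0,0,-0.02,0,0,0,1,0,0,-0.02,0,0,0,1,0,0,-0.02,0,0,0,1,0,0,-0.02,0,0,0,1,0,0,-0.02,0,0,0,1,0,0,-0.02,0,0,0,1,0,0,-0.02,0,0,0,1,0,0,-0.015,0,0,0,1,0,0,-0.01,0,0,0,1,0,0,-0.005,0,0,0,1,0,0,0,0,0,0])

```text
clock: 7.07
tcp_pos: [0.4999, -0.4081, 0.3718]
orientation: [0.0, 0.414, 0.91, 0.0]
force: [0.0, 0.6, -6.4]
gripper_width: 0.15
grasp_force: 58.6
```

>>> jog_arm(series=[1,0,0,0,0,0,-0.05,1,0,0,0,0,0,-0.1,1,0,0,0,0,0,-0.115,1,0,0,0,0,0,-0.115,1,0,0,0,0,0,-0.115,1,0,0,0,0,0,-0.115,1,0,0,0,0,0,-0.1,1,0,0,0,0,0,-0.055,1,0,0.006,0,0,0,0,1,0,0.012,0,0,0,0,1,0,0.018,0,0,0,0,1,0,0.024,0,0,0,0,1,0,0.024,0,0,0,0,1,-0.001,0.024,0,0,0,0,1,-0.001,0.024,0,0,0,0,1,-0.001,0.024,0,0,0,0,1,-0.001,0.024,0,0,0,0,1,-0.001,0.024,0,0,0,0,1,-0.001,0.024,0,0,0,0,1,0,0.024,0,0,0,0])

```text
clock: 8.73
tcp_pos: [0.5276, -0.1552, 0.3707]
orientation: [-0.0, 0.045, 0.999, 0.001]
force: [0.3, -0.2, -6.3]
gripper_width: 0.154
grasp_force: 58.7
```

>>> jog_arm(series=[1,0,0.024,0,0,0,0,1,0,0.024,0,0,0,0,1,0,0.024,0,0,0,0,1,0,0.024,0,0,0,0,1,0,0.024,0,0,0,0,1,0,0.024,0,0,0,0,1,0,0.018,0,0,0,0,1,0,0.014,0,0,0,0,1,0,0.01,0,0,0,0,1,0,0.006,0,0,0,0,1,0,0,0,0,0,0])

```text
clock: 9.65
tcp_pos: [0.5447, 0.0349, 0.371]
orientation: [-0.0, 0.044, 0.999, 0.0]
force: [-0.6, -1.5, -6.5]
gripper_width: 0.15
grasp_force: 58.8
```

```bash
python3 - <<'E'
from h import *
s=r.get_state();print(s["joint_pos"].round(3),s["tcp_pos"],quat(s["orientation"]).as_matrix().round(3))
E
```

```text
[-0.158  0.03   1.463  0.     1.649 -1.641] [0.54470911 0.03485758 0.37101762] [[-0.996  0.088 -0.001]
 [ 0.088  0.996  0.001]
 [ 0.001  0.    -1.   ]]
```

>>> jog_arm(series=[1,0,0,0.01,-0.03,0,0,1,0,0.001,0.01,-0.06,0,0,1,0,0.001,0.01,-0.07,0,0,1,0,0.001,0.01,-0.07,0,0,1,0,0.001,0,-0.07,0,0])

```text
clock: 10.07
tcp_pos: [0.5447, 0.0395, 0.3297]
orientation: [0.005, 0.045, 0.988, 0.15]
force: [-0.7, -0.4, -7.8]
gripper_width: 0.15
grasp_force: 58.9
```

```bash
python3 - <<'E'
from h import *
s=r.get_state();print(s["joint_pos"].round(3),s["tcp_pos"],quat(s["orientation"]).as_matrix().round(3))
E
```

```text
[-0.319  0.023  1.576  0.294  1.614 -1.797] [0.54467362 0.03949356 0.32965509] [[-0.996  0.087  0.023]
 [ 0.09   0.951  0.297]
 [ 0.004  0.298 -0.955]]
```

>>> jog_arm(series=[1,0,0.001,0,-0.05,0,0,1,0,0.001,0,-0.05,0,0,1,0,0.001,0,-0.05,0,0,1,0,0.001,0,-0.05,0,0,1,0,0.001,0,-0.05,0,0,1,0,0.001,0,-0.05,0,0,1,0,0.001,0,-0.05,0,0,1,0,0.001,0,-0.05,0,0,1,0,0,0,-0.05,0,0,1,0,0,0,-0.05,0,0,1,0,0,0,0,0,0])

```text
clock: 10.98
tcp_pos: [0.5459, 0.045, 0.3334]
orientation: [0.016, 0.043, 0.92, 0.388]
force: [-0.6, -0.3, -6.5]
gripper_width: 0.154
grasp_force: 59.3
```

```bash
python3 - <<'E'
from h import *
s=r.get_state();print(s["joint_pos"].round(3),s["tcp_pos"],quat(s["orientation"]).as_matrix().round(3))
a=r.read_camera("scene")[:,:,::-1];b=r.read_camera("side")[:,:,::-1]
c=np.zeros((500,800,3),np.uint8)
c[:,:400]=cv2.resize(a[40:200,140:268],(400,500),interpolation=cv2.INTER_CUBIC)
c[:375,400:]=cv2.resize(b[110:260,80:240],(400,375),interpolation=cv2.INTER_CUBIC)
cv2.imwrite("pics/p4.png",c)
E
```

```text
[-0.536  0.098  1.644  0.718  1.758 -2.006] [0.54588214 0.04496844 0.33343979] [[-0.996  0.067  0.064]
 [ 0.092  0.695  0.714]
 [ 0.004  0.716 -0.698]]
```

View pics/p4.png

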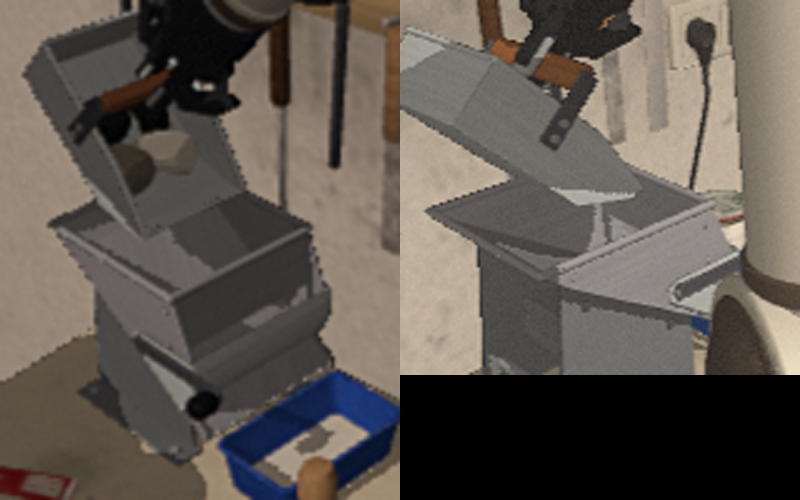

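The pan is tipped 0.8 rad and well centred over the hopper. The stones have slid down to the lip and the lever is level. Keep tilting.

>>> jog_arm(series=[1,0,0.001,0,-0.05,0,0,1,0,0.001,0,-0.05,0,0,1,0,0.001,0,-0.05,0,0,1,0,0.001,0,-0.05,0,0,1,0,0.001,0,-0.05,0,0,1,0,0.001,0,-0.05,0,0,1,0,0.001,0,-0.05,0,0,1,0,0.001,0,-0.05,0,0,1,0,0,0,-0.05,0,0,1,0,0,0,-0.05,0,0,1,0,0,0,-0.05,0,0,1,0,0,0,-0.05,0,0,1,0,0,0,0,0,0,1,0,0,0,0,0,0,1,0,0,0,0,0,0,1,0,0,0,0,0,0,1,0,0,0,0,0,0])

```text
clock: 12.5
tcp_pos: [0.547, 0.0517, 0.343]
orientation: [0.029, 0.033, 0.765, 0.643]
force: [0.7, -0.2, -2.3]
gripper_width: 0.154
grasp_force: 60.2
```

```bash
python3 - <<'E'
from h import *
s=r.get_state();print(s["joint_pos"].round(3),s["tcp_pos"],quat(s["orientation"]).as_matrix().round(3),s["force"])
a=r.read_camera("scene")[:,:,::-1];b=r.read_camera("side")[:,:,::-1]
c=np.zeros((500,800,3),np.uint8)
c[:,:400]=cv2.resize(a[40:200,140:268],(400,500),interpolation=cv2.INTER_CUBIC)
c[:375,400:]=cv2.resize(b[110:260,80:240],(400,375),interpolation=cv2.INTER_CUBIC)
cv2.imwrite("pics/p5.png",c)
E
```

```text
[-0.654  0.31   1.713  1.137  1.982 -2.167] [0.54696082 0.05173242 0.34298557] [[-0.996  0.013  0.087]
 [ 0.088  0.171  0.981]
 [-0.002  0.985 -0.172]] [ 0.74531317 -0.15783879 -2.34951198]
```

View pics/p5.png

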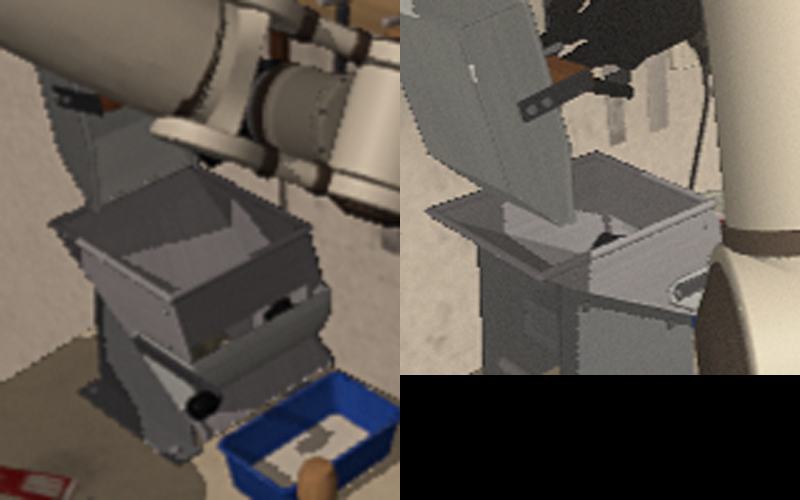

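The hopper holds the stones: two show through the front slot behind the gate. The tub is empty, and the wrist load fell to 2.35 N, which is the empty pan. Tilt back.

>>> jog_arm(series=[1,0,0.015,0,0,0,0,1,0,0.02,0,0,0,0,1,0,0.005,0,0.05,0,0,1,0,-0.001,0,0.1,0,0,1,0,-0.001,0,0.1,0,0,1,0,-0.001,0,0.1,0,0,1,0,-0.001,0,0.1,0,0,1,0,-0.001,0,0.1,0,0,1,0,-0.001,0,0.1,0,0,1,0,-0.001,0,0.1,0,0,1,0,-0.001,0,0.1,0,0,1,0,-0.001,0,0.1,0,0,1,0,-0.001,0,0.1,0,0,1,0,-0.001,0,0.1,0,0,1,0,-0.001,0,0.1,0,0,1,0,-0.001,0,0.1,0,0,1,0,0,0,0.05,0,0,1,0,0,0,0,0,0])

```text
clock: 14.1
tcp_pos: [0.5462, 0.0521, 0.3737]
orientation: [-0.0, 0.043, 0.999, 0.0]
force: [-0.6, 0.6, -1.3]
gripper_width: 0.147
grasp_force: 60.0
```

```bash
python3 - <<'E'
from h import *
s=r.get_state();print(s["joint_pos"].round(3),s["tcp_pos"],quat(s["orientation"]).as_matrix().round(3),s["force"])
E
```

```text
[-0.125  0.037  1.451  0.     1.654 -1.611] [0.54616063 0.05212528 0.3736776 ] [[-0.996  0.085 -0.   ]
 [ 0.085  0.996  0.   ]
 [ 0.     0.    -1.   ]] [-0.60990059  0.55015787 -1.29126182]
```

>>> jog_arm(series=[1,0,-0.01,0,0,0,0,1,0,-0.02,0,0,0,0,1,0.001,-0.03,0,0,0,0,1,0.001,-0.03,0,0,0,0,1,0.001,-0.03,0,0,0,0,1,0.001,-0.03,0,0,0,0,1,0.001,-0.03,0,0,0,0,1,0.001,-0.03,0,0,0,0,1,0.001,-0.03,0,0,0,0,1,0,-0.03,0,0,0,0,1,0,-0.03,0,0,0,0,1,0,-0.03,0,0,0,0,1,0,-0.03,0,0,0,0,1,0,-0.03,0,0,0,0,1,0,-0.03,0,0,0,0,1,0,-0.02,0,0,0,0,1,0,-0.015,0,0,0,0,1,0,-0.008,0,0,0,0])

```text
clock: 15.6
tcp_pos: [0.4963, -0.4142, 0.3723]
orientation: [-0.0, 0.046, 0.999, 0.001]
force: [-0.2, -0.1, -2.1]
gripper_width: 0.151
grasp_force: 60.0
```

>>> jog_arm(series=[1,0,0,0,0,0,0.06,1,0,0,0,0,0,0.11,1,0,0,0,0,0,0.11,1,0,0,0,0,0,0.11,1,0,0,0,0,0,0.11,1,0,0,0,0,0,0.11,1,0,0,0,0,0,0.1,1,0,0,0,0,0,0.059,1,0,0,0,0,0,0,1,0,0,0,0,0,0])

```text
clock: 16.43
tcp_pos: [0.4979, -0.4112, 0.3732]
orientation: [-0.0, 0.415, 0.91, 0.0]
force: [0.7, -0.1, -2.9]
gripper_width: 0.152
grasp_force: 60.0
```

```bash
python3 - <<'E'
from h import *
s=r.get_state();M=quat(s["orientation"]).as_matrix();print(s["tcp_pos"],M.round(3),"shift",M.T@(np.array([.4999,-.4091,.0721])-s["tcp_pos"]))
a=r.read_camera("scene")[:,:,::-1]
cv2.imwrite("pics/p6.png",cv2.resize(a[60:300,130:450],(800,600),interpolation=cv2.INTER_CUBIC))
E
```

```text
[ 0.49787694 -0.41115027  0.37323629] [[-0.655  0.756  0.   ]
 [ 0.756  0.655  0.001]
 [ 0.001  0.001 -1.   ]] shift [1.61028740e-05 2.64515563e-03 3.01138448e-01]
```

View pics/p6.png

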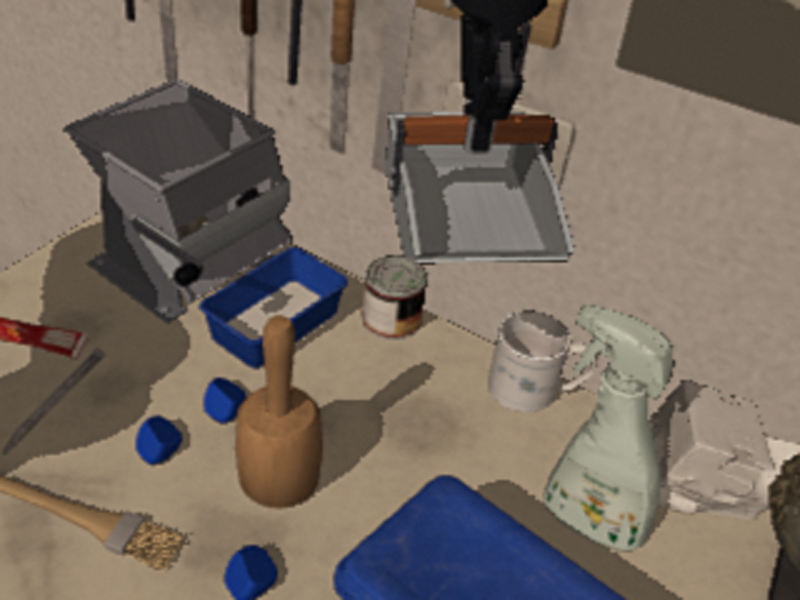

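The pan is empty and level above its old place. The bystanders haven't moved and the lever is level. Lower it.

>>> jog_arm(series=[1,0,0.003,0.01,0,0,0,1,0,0,0.02,0,0,0,1,0,0,0.03,0,0,0,1,0,0,0.03,0,0,0,1,0,0,0.03,0,0,0,1,0,0,0.03,0,0,0,1,0,0,0.03,0,0,0,1,0,0,0.03,0,0,0,1,0,0,0.03,0,0,0,1,0,0,0.02,0,0,0,1,0,0,0.015,0,0,0,1,0,0,0.01,0,0,0,1,0,0,0.005,0,0,0,1,0,0,0.004,0,0,0,1,0,0,0.003,0,0,0,1,0,0,0.002,0,0,0,1,0,0,0,0,0,0])

```text
clock: 17.9
tcp_pos: [0.5011, -0.4092, 0.0749]
orientation: [0.0, 0.416, 0.909, -0.0]
force: [0.1, 1.0, -2.1]
gripper_width: 0.152
grasp_force: 59.9
```

>>> jog_arm(series=[1,0,0,0.0015,0,0,0,1,0,0,0.0015,0,0,0,1,0,0,0,0,0,0])

```text
clock: 18.15
tcp_pos: [0.5012, -0.4095, 0.0722]
orientation: [0.001, 0.416, 0.909, -0.0]
force: [-0.0, -0.3, 0.7]
gripper_width: 0.156
grasp_force: 60.3
```

>>> jog_arm(series=[1,0,0,0.0005,0,0,0,0.7,0,0,0,0,0,0,0.4,0,0,0,0,0,0,0,0,0,0,0,0,0,0,0,0,0,0,0,0,0,0,0,0,0,0,0,0,0,0,0,0,0,0,0,0,0,0,0,0,0,0,0,0,-0.01,0,0,0,0,0,0,-0.02,0,0,0,0,0,0,-0.03,0,0,0,0,0,0,-0.03,0,0,0,0,0,0,-0.03,0,0,0,0,0,0,-0.03,0,0,0,0,0,0,-0.03,0,0,0,0,0,0,-0.02,0,0,0,0,0,0,0,0,0,0])

```text
clock: 19.57
tcp_pos: [0.5025, -0.4109, 0.2784]
orientation: [0.005, 0.416, 0.909, -0.002]
force: [0.3, -0.3, 1.4]
gripper_width: 0.999
grasp_force: 0.0
```

```bash
python3 - <<'E'
from h import *
s=r.get_state();print(s["tcp_pos"],s["force"],s["gripper_width"])
a=r.read_camera("scene")[:,:,::-1]
cv2.imwrite("pics/p7.png",cv2.resize(a[60:300,130:450],(800,600),interpolation=cv2.INTER_CUBIC))
E
```

```text
[ 0.50251743 -0.41088542  0.27841684] [ 0.28835259 -0.28492314  1.37012453] 0.9991989836769114
```

View pics/p7.png

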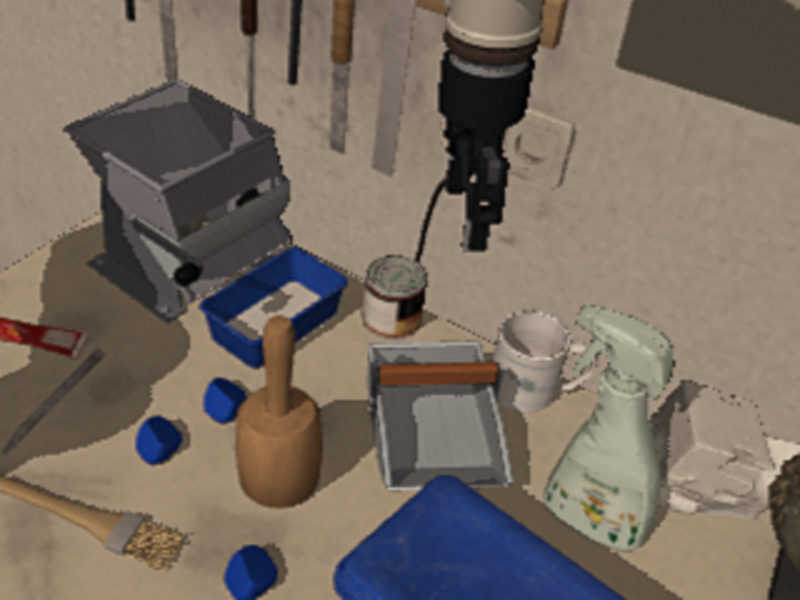

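The empty pan stands upright on the bench at (440,415). The lever is down and the bystanders are in place. The gripper is clear, so I'm handing in.

```bash
python3 -c "
from workcell import r
print(r.close_job())"
```

```text
the job is handed in; nothing more can be done
None
```

I shut the gate, tipped the stones into the hopper and stood the empty pan back in its place on the bench, then handed the job in at about 20 s with no verdict returned; I saw only two stones in the hopper and infer the other two from the empty pan and tub.

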